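Draw the bolt in the narrow well of the console cabinet with the hooked rod

ROBOT

A 7-joint arm with a two-finger parallel gripper is mounted at the origin on the work surface. World frame = base frame: x ahead of the robot, y to its left, z up, the work surface at z = 0. Lengths are in m, angles in rad, forces in N, time in s.
With the tool pointing down it reaches from about 0.425 to 0.875 m from the base axis. Payload 8.4 kg.
Tool frame: the origin (TCP) lies midway between the tips of the shut fingers; the grasp point (between the pads) lies 19 mm behind it; z points along the fingers, y is the direction in which the jaws open and shut (so a half turn about z gives the same grasp; the last joint's range is limited). The gripper opens to 87 mm and grips with 3 to 60 N. Pads are 19 mm wide; open, the fingers measure 117 mm over their backs; the gripper's body (75 mm by 190 mm) begins 51 mm behind the grasp point.
Start: joints at [-1.389, 0.333, 0.04, 1.465, -0.013, 1.343, -0.059], TCP at [0.18, 0.625, 0.192] pointing down, gripper open.
Joint ranges: [-2.58, 2.58], [-0.38, 2.09], [-1.3, 1.39], [0.25, 2.4], [-1.5, 4.64], [0.08, 2.09], [-2.65, 2.65]. Speed limits (rad/s): [2.22, 2.22, 2.79, 2.79, 3.14, 3.14, 3.14].

INTERFACE

Orientations are given as a rotation vector (axis times angle).
In Python, from bench import get_obs, get_image, camera_info, bot, find_in gives the robot as it stands.
- The arm moves only by the tool servo_tool, never from a script. Its argument "motion" is a list of rows, each an object with "claw": the closure in counts, from 0 (fully open) to 255 (shut); "delta_pos": the shift along the tool's x, y, z in mm, a list of three; "roll": the turn about the tool's z in rad. A call has 1 to 20 rows; each row shifts and turns the commanded pose from where the row before left it, along the tool's axes as they then stand; what a row does not reach is not made up. A row lasts 1/12 s, in which the tool goes at most 41.7 mm and 7.16 degrees, less where a joint would pass 70% of its speed; a pose out of reach is approached as far as the arm can. A call with a gripper value outside its range is refused whole. The fingers move at their own pace and stop on an object; "squeeze" is the grip in N (left out, the last holds). Time passes only in rows, so rows that do not move let the fingers close. It gives the time, the measured TCP pose, the force and the opening at its end, in the units of the state.
- get_obs(): the state, without advancing time (a new reading comes with each control period).
- get_image(name): name is "scene" or "top" or "wrist"; returns the picture (480x640x3 uint8, red, green, blue); there is no depth.
- camera_info(name): a dict with "K" (3x3 intrinsics, pixels), "world_to_cam" (4x4, takes a point from world to camera coordinates). Camera axes: x right, y down, z forward; pixel columns grow to the right and rows downward; lengths in m; the calibration is good to about 2 mm. The wrist camera is an equidistant fisheye: a pixel r from the principal point sees the ray r / f radians off the axis. A picture is of the moment at which its call begins: read the wrist's pose just before it. camera_info takes no time and is no camera call; for the wrist camera it gives the pose at the moment of the call.
- bot.hand_in(): hands the job in, once; it reports no verdict.
Trained networks look in the newest picture that a camera, given by its name, has taken for a name from the list of things; names that differ only in an ending like _2 or _b are one class to them, and where a whole thing is asked for, a point or a joint stands for the part that bears it (a point fixed in the world has none). Each returns a list of dicts, best first, with "confidence" (0 to 1); they miss things now and then, are a little off and sometimes report something else, mostly with a low value. They report only what shows in the picture. A call takes as long as a camera call.
- find_in(name, camera): "rect" ([left, top, width, height] in pixels, round what is visible of it).
The state is a dict: "clock": time; "qpos": joint angles; "dq": joint speeds; "joint_torque": joint torques, N m; "ee_pos": TCP position; "orientation": TCP orientation; "wrist_force": force on the tool from outside, world axes, zero at the start; "torque": the same for the moment, N m; "finger_gap": opening from 0.0 (shut) to 1.0 (fully open).
Only numpy, scipy, OpenCV 4.12 (cv2) and the standard library are available. Lean on these libraries where they do the work, as an engineer would, in place of code of your own. Each camera call takes 0.05 s, during which the arm holds its last target. There are 200 camera calls.

TASK

Take the hooked rod from its wooden rest, lower its hook into the narrow well of the cabinet behind the upright tab of the bolt, draw the bolt back until it stops hard, and hold it against its stop for a second with a steady pull of about 13 N, never as much as 20 N on cabinet or bolt. Only the rod may touch the cabinet and bolt, and the ornaments must stay put. Then lay the rod back in both forks of its rest as it was, hook down, and let go.

Things in the scene. Friction and masses are not known exactly. Their poses are not given: they have to be found in the camera images.
- rod: Hooked rod, loose, 130 to 210 g: square wooden handle 22 x 22 mm from x = -120 to +50 mm, then a steel shank 8 mm thick to x = +230 mm, bent square into a nose along -z, 8 mm thick, its end 36 mm below the axis. Origin on the axis in the handle, at the centre of mass: grip here, across y. x points to the hook, z up (nose down) as it lies in the rest.
- hook (a point): Centre of the rounded end of the rod's hook nose (radius 4 mm): 230 mm ahead of the rod's origin along its x, 32 mm below its axis.
- rest: Fixed wooden rest, board 300 x 75 x 12 mm, two open-topped U forks 20 mm long. Handle fork at x = -85 mm: slot 30 mm wide, floor 59 mm up, cheeks to 80. Shank fork at x = +140 mm: slot 18 wide, floor 66 up, cheeks to 83. Origin under the board on the rod's centre line. The rod lies along x, axis 70 mm over the table, origins within 10 mm in x, hook nose hanging beyond the shank fork.
- cabinet: Fixed wooden cabinet, 220 mm deep (x), 260 wide (y); origin under its centre, x away from the robot. Two towers 100 mm wide, 170 high flank a well 60 mm wide, open above, in front and behind. The well's floor (lid) is 45 mm above the table and carries a steel bolt along the centre line: guides to 61 mm above the table at x = -78 and +56 (12 long), keeper to 65 mm at x = +96.
- tab_top (a point): Middle of the top of the bolt's upright steel tab, 91 mm above the table: 10 mm thick (x), 28 wide (y), 34 high, on the round bolt bar whose top is 60 mm above the table. Moves with the bolt on the cabinet's centre line; starts at cabinet x between -24 and +12 mm. Axes as the cabinet's. Behind it (+x) the space over the bar is free for the hook up to the rear guide at x = +50 mm.
- bolt: The steel barrel bolt, sliding along the cabinet's x: round bar 12 mm thick, 180 mm long, with the tab. Origin on the lid under the tab's middle (46 mm below tab_top), axes as the cabinet's. Dry friction of about 4.5 N, no spring, stays where it is left. Its stop is inside the lid, unseen, and differs each time: a rigid halt when the tab's middle is somewhere between cabinet x = -33 and -57 mm.
- candle: Amber glass candle jar with black lid, loose, 68 mm across, 85 mm high, origin under its centre. Ornament.
- scent: Small glass bottle, loose, 34 mm across, 85 mm high, origin under its centre. Ornament.
- spray: Black bottle, loose, 44 mm across, 130 mm high, origin under its centre. Ornament.
- tin: Round metal tin, loose, 58 mm across, 40 mm high, on top of the cabinet's right-hand (-y) tower; origin under its centre. Ornament.
- bowl: Blue ceramic bowl, loose, 140 mm across, 60 mm high, origin under its centre. Ornament.
- dish: Flat wooden dish, loose, 110 mm across, 18 mm high, origin under its centre. Ornament.

How it is judged:
On the way, in this order (a step that is already met when the one before it is completed fails the run):
1. the hook of the rod is in the well behind the bolt's tab (x of hook in the frame of tab_top between 0.005 and 0.06 m and z of hook in the frame of tab_top below -0.006 m and y of hook in the frame of tab_top between -0.02 and 0.02 m), for 0.1 s.
2. the hook holds the drawn bolt against its stop with a steady pull (contact force between rod and bolt above 9 N and x of tab_top in the frame of cabinet below -0.031 m and x of hook in the frame of tab_top above 0.004 m and z of hook in the frame of tab_top below -0.006 m), for 0.4 s.
At the end, for the whole second after the job is handed in: The bolt is left drawn (tab more than 31 mm in front of the cabinet's centre); the rod lies still, released, in both forks: axis 65 to 75 mm up, origin within 8 mm of the rest's centre line and 30 mm of its origin along it, hook at the shank fork's end, nose down within 0.12 rad (x of tab_top in the frame of cabinet below -0.031 m and z of rod in the frame of rest between 0.065 and 0.075 m and y of rod in the frame of rest between -0.008 and 0.008 m and x of rod in the frame of rest between -0.03 and 0.03 m and x of hook in the frame of rest above 0.15 m and angle between rod's own z axis and vertical below 0.12 rad and linear speed of rod below 0.02 m/s and contact force between the fingers and rod below 0.1 N); the robot touches nothing.
It fails at once if the rod strains the cabinet or its bolt with more than 20 N (contact force between rod and cabinet above 20 N).
It fails at once if the robot itself touches the cabinet or its bolt (contact force between any of the fingers, the arm and cabinet above 0.5 N).
It fails at once if an ornament is shifted by more than 15 mm (distance of any of candle, scent, tin, bowl, spray, dish from where it was at the start of the episode above 0.015 m).
It also fails if it takes over 72 s, if anything falls off the work surface, if the arm or the gripper's body presses on something with over 40 N, if the wrist force passes 120 N, or if a joint passes its speed limit or range.

## Working session

There is one attempt and no reset: what is moved stays moved. The work goes in short steps, Python scripts to look and compute and a tool call to move; the robot and the scene stay as the last step left them, time stands still between calls to the robot, and variables do not carry over. Pictures are saved under pics/ and viewed, about 8 in all and at most 12, crops included, and the job is handed in when it is done.

Besides the shell and the picture viewer there is one more tool, called after "Emit:" as a command line: name --argument value ..., lists and objects as JSON in quotes. servo_tool: Moves the arm, as the interface text tells. Its arguments: {"type":"object","properties":{"motion":{"type":"array"},"squeeze":{"type":"number"}},"required":["motion"]}

```bash
mkdir -p pics; cat > h.py <<'E'
import numpy as np, cv2
from bench import get_obs, get_image, camera_info, bot, find_in
def save(n,f,crop=None,s=1):
    im=get_image(n)
    o=im
    if crop: l,t,w,h=crop; o=im[t:t+h,l:l+w]
    if s!=1: o=cv2.resize(o,None,fx=s,fy=s,interpolation=cv2.INTER_CUBIC)
    cv2.imwrite('pics/'+f,o[:,:,::-1]); return im
def ray(n,uv):
    c=camera_info(n);K=np.array(c['K']);T=np.array(c['world_to_cam']);R=T[:3,:3];t=T[:3,3]
    d=np.linalg.inv(K)@[uv[0],uv[1],1]
    if n=='wrist':
        x=(uv[0]-K[0,2])/K[0,0];y=(uv[1]-K[1,2])/K[1,1];r=np.hypot(x,y);s=np.sin(r)/max(r,1e-9);d=np.array([x*s,y*s,np.cos(r)])
    return -R.T@t, R.T@d
def at_z(n,uv,z):
    o,d=ray(n,uv);return o+d*(z-o[2])/d[2]
def proj(n,p):
    c=camera_info(n);K=np.array(c['K']);T=np.array(c['world_to_cam'])
    q=T[:3,:3]@np.array(p)+T[:3,3]
    if n=='wrist':
        th=np.arctan2(np.hypot(q[0],q[1]),q[2]);k=th/max(np.hypot(q[0],q[1]),1e-9);return np.array([K[0,0]*q[0]*k+K[0,2],K[1,1]*q[1]*k+K[1,2]])
    u=K@q;return u[:2]/u[2]
E
python3 - <<'E'
from h import *
o=get_obs();print(o)
for n in ['scene','top']:
    save(n,n+'.png')
    c=camera_info(n);print(n,np.round(c['K'],1).tolist(),np.round(c['world_to_cam'],3).tolist())
    for k in ['rod','rest','cabinet','tab_top','bolt','tin','candle','scent','spray','bowl','dish']:
        print(k,[(np.round(r['rect']).tolist(),round(r['confidence'],2)) for r in find_in(k,n)[:2]])
E
```

```text
{'clock': 0.0, 'qpos': array([-1.38920716,  0.33390494,  0.03987791,  1.46625459, -0.013386  ,
        1.34330012, -0.05850427]), 'dq': array([-5.46260736e-04, -1.44272379e-04, -5.43616096e-04,  4.49195468e-05,
       -6.65791295e-04, -2.27346382e-04, -3.47104231e-04]), 'joint_torque': array([ 6.70766003e-04, -6.56351852e+01,  1.33578055e+00, -4.03804243e+01,
       -5.95686771e-02,  4.48148022e-02,  1.74872625e-04]), 'ee_pos': array([0.18002149, 0.62404227, 0.1912714 ]), 'orientation': array([-4.39635017e-01, -3.11057624e+00,  2.51004277e-03]), 'wrist_force': array([-0.11665066, -0.05531829, -0.69121789]), 'torque': array([-0.02470878, -0.05811983, -0.02038452]), 'finger_gap': 1.0011390351677643}
scene [[479.2, 0.0, 318.2], [0.0, 479.2, 240.4], [0.0, 0.0, 1.0]] [[0.047, 0.999, 0.015, -0.03], [0.607, -0.016, -0.794, -0.258], [-0.793, 0.046, -0.607, 1.501], [0.0, 0.0, 0.0, 1.0]]
rod [([414.0, 194.0, 55.0, 109.0], 0.77)]
rest [([400.0, 199.0, 63.0, 102.0], 0.69)]
cabinet [([147.0, 242.0, 178.0, 163.0], 0.57)]
tab_top [([238.0, 301.0, 23.0, 64.0], 0.7)]
bolt [([236.0, 293.0, 25.0, 74.0]
[... 287 characters left out ...]
.0], 0.66)]
top [[544.3, 0.0, 324.2], [0.0, 544.3, 239.1], [0.0, 0.0, 1.0]] [[-0.123, -0.992, -0.005, 0.059], [-0.97, 0.121, -0.209, 0.574], [0.208, -0.021, -0.978, 1.331], [0.0, 0.0, 0.0, 1.0]]
rod [([210.0, 209.0, 16.0, 134.0], 0.8)]
rest [([202.0, 234.0, 43.0, 117.0], 0.61)]
cabinet [([306.0, 108.0, 114.0, 106.0], 0.57), ([356.0, 134.0, 10.0, 65.0], 0.5)]
tab_top [([359.0, 135.0, 8.0, 67.0], 0.69)]
bolt [([357.0, 136.0, 10.0, 65.0], 0.5)]
tin [([390.0, 148.0, 23.0, 25.0], 0.67)]
candle [([266.0, 227.0, 31.0, 31.0], 0.85)]
scent [([259.0, 158.0, 17.0, 20.0], 0.68)]
spray [([202.0, 236.0, 44.0, 118.0], 0.5)]
bowl [([469.0, 210.0, 57.0, 57.0], 0.74)]
dish [([413.0, 286.0, 44.0, 44.0], 0.79)]
```

View pics/top.png

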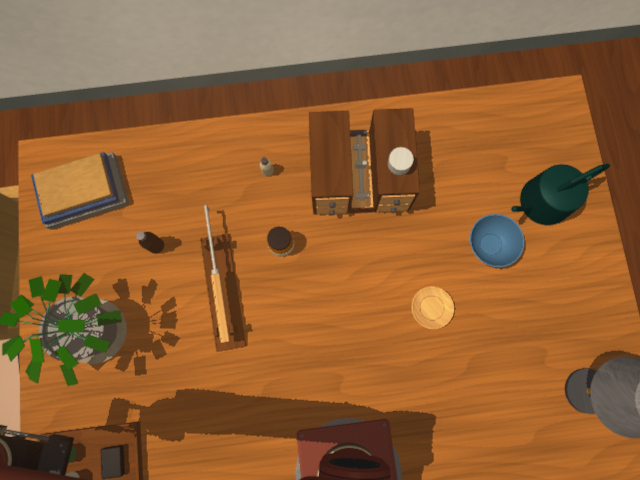

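View pics/scene.png

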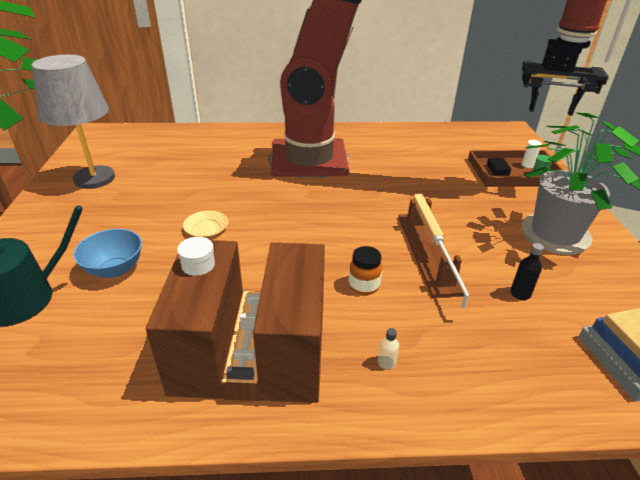

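The top view shows the rod from its handle end at (225,341) to the hook at (207,207). The well is near (362,165), with the tin at (401,160) and the candle between rod and cabinet. I'll zoom in on the cabinet and the rod.

```bash
python3 - <<'E'
from h import *
im=cv2.imread('pics/top.png')
a=cv2.resize(im[100:220,300:420],None,fx=4.5,fy=4.5,interpolation=cv2.INTER_CUBIC)
b=cv2.resize(im[200:350,195:250],None,fx=3.6,fy=3.6,interpolation=cv2.INTER_CUBIC)
b=b[:540,:]
for k in range(0,120,10):
    cv2.line(a,(int(k*4.5),0),(int(k*4.5),6),(0,255,0),1);cv2.line(a,(0,int(k*4.5)),(6,int(k*4.5)),(0,255,0),1)
cv2.imwrite('pics/z1.png',np.hstack([a,b]))
for uv,z in [((208,207),.07),((225,341),.07),((215,271),.07)]: print(at_z('top',uv,z))
E
```

```text
[0.69563556 0.27389655 0.07      ]
[0.35207829 0.25932559 0.07      ]
[0.52742601 0.2695385  0.07      ]
```

View pics/z1.png

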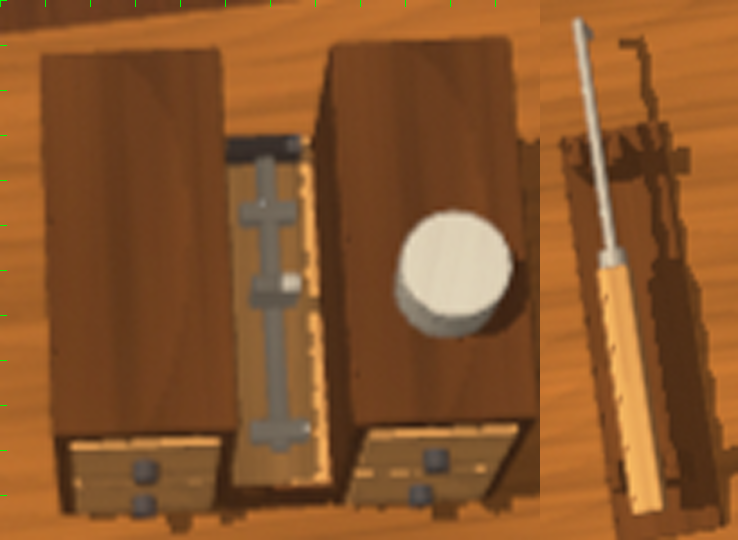

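The zoom shows the tower tops and the tab clearly, with the tab at zoomed (275,282). Next I fit the poses.

```bash
cat > fit.py <<'E'
from h import *
from scipy.optimize import least_squares
f=lambda z:(np.array(z)+.5)/4.5-.5+[300,100]
C=[(-.0,0)]
pts=[((.11,.13),(41,54)),((.11,.03),(219,48)),((-.11,.03),(235,430)),((-.11,.13),(57,437)),((.11,-.03),(332,42)),((.11,-.13),(510,38)),((-.11,-.13),(534,415)),((-.11,-.03),(351,427))]
W=lambda p,q:np.array([p[0]+np.cos(p[2])*q[0]-np.sin(p[2])*q[1],p[1]+np.sin(p[2])*q[0]+np.cos(p[2])*q[1]])
def r(p): return np.concatenate([proj('top',[*W(p,l),.17])-f(z) for l,z in pts])
s=least_squares(r,[.75,-.1,0]);print('cab',s.x,np.round(s.fun,1))
g=lambda z:(np.array(z)-[540,0]+.5)/3.6-.5+[195,200]
rp=[((.234,0,.004),(578,19)),((.05,.0,.011),(612,265)),((-.12,0,.011),(648,512)),((.05,0,.004),(612,250)) ]
rp=[rp[0],rp[1],rp[2]]
def r2(p): return np.concatenate([proj('top',[*W(p,l[:2]),.07+l[2]])-g(z) for l,z in rp])
s2=least_squares(r2,[.47,.26,0]);print('rod',s2.x,np.round(s2.fun,1))
P=at_z('top',f((275,281)),.091)
d=P[:2]-s.x[:2];c,n=np.cos(s.x[2]),np.sin(s.x[2]);print('tab',P,'local',c*d[0]+n*d[1],-n*d[0]+c*d[1])
for k,rect,z in [('tin',(390,148,23,25),.2),('candle',(266,227,31,31),.05),('scent',(259,158,17,20),.05),('bowl',(469,210,57,57),.04)]: print(k,at_z('top',(rect[0]+rect[2]/2,rect[1]+rect[3]/2),z))
print('spray',at_z('top',(155,243),.05))
E
python3 fit.py
```

```text
cab [ 0.75839687 -0.13064847 -0.08815822] [-0.5 -0.3  0.3 -0.4  0.8  0.1 -1.4 -0.  -0.6  0.1  0.2 -0.4  1.2  1.
  0.1 -0.2]
rod [0.46898464 0.26568522 0.06123355] [-0.1 -0.6  0.1  0.4  0.   0.2]
tab [ 0.75998493 -0.13040575  0.091     ] local 0.0015605240101859586 0.0003815904298139439
tin [ 0.71306268 -0.21459987  0.2       ]
candle [0.58368511 0.09722729 0.05      ]
scent [0.78892567 0.11254473 0.05      ]
bowl [ 0.52691423 -0.45904378  0.04      ]
spray [0.6228163  0.42090918 0.05      ]
```

Emit:
servo_tool --motion '[{"claw":0,"delta_pos":[0,0,-10],"roll":-0.114},{"claw":0,"delta_pos":[0,0,-10],"roll":-0.114},{"claw":0,"delta_pos":[0,0,-10],"roll":-0.114},{"claw":0,"delta_pos":[-7,-28.5,0],"roll":0},{"claw":0,"delta_pos":[-7,-28.5,0],"roll":0},{"claw":0,"delta_pos":[-7,-28.5,0],"roll":0},{"claw":0,"delta_pos":[-7,-28.5,0],"roll":0},{"claw":0,"delta_pos":[-7,-28.5,0],"roll":0},{"claw":0,"delta_pos":[-7,-28.5,0],"roll":0},{"claw":0,"delta_pos":[-7,-28.5,0],"roll":0},{"claw":0,"delta_pos":[-7,-28.5,0],"roll":0}]'

```text
clock: 2.12
ee_pos: [0.2502, 0.399, 0.2223]
orientation: [-0.096, 3.14, 0.001]
wrist_force: [0.1, 0.0, -0.1]
finger_gap: 0.994
```

Emit:
servo_tool --motion '[{"claw":0,"delta_pos":[-26.3,-18.4,0],"roll":0},{"claw":0,"delta_pos":[-26.3,-18.4,0],"roll":0},{"claw":0,"delta_pos":[-26.3,-18.4,0],"roll":0},{"claw":0,"delta_pos":[-26.3,-18.4,0],"roll":0},{"claw":0,"delta_pos":[-26.3,-18.4,0],"roll":0},{"claw":0,"delta_pos":[-26.3,-18.4,0],"roll":0},{"claw":0,"delta_pos":[-26.3,-18.4,0],"roll":0},{"claw":0,"delta_pos":[-26.3,-18.4,0],"roll":0},{"claw":0,"delta_pos":[0,0,20],"roll":0},{"claw":0,"delta_pos":[0,0,20],"roll":0},{"claw":0,"delta_pos":[0,0,0],"roll":0},{"claw":0,"delta_pos":[0,0,0],"roll":0}]'

```text
clock: 3.12
ee_pos: [0.4683, 0.266, 0.1817]
orientation: [0.096, -3.139, 0.002]
wrist_force: [0.3, 0.0, 0.0]
finger_gap: 0.998
```

```bash
cat > st.py <<'E'
from h import *
from scipy.spatial.transform import Rotation as Ro
def st(p=True):
    o=get_obs();R=Ro.from_rotvec(o['orientation']).as_matrix()
    if p: print('t%.2f'%o['clock'],np.round(o['ee_pos'],4),'yang %.4f'%np.arctan2(R[1,1],R[0,1]),'tilt',np.round(R[:2,2],4),'F',np.round(o['wrist_force'],2),'M',np.round(o['torque'],2),'gap',round(o['finger_gap'],3))
    return o,R
E
python3 - <<'E'
from st import *
st()
save('wrist','w1.png')
print(camera_info('wrist')['K'])
for k,p in [('o',(.469,.2657,.081)),('hook',(.469+.23,.2657+.014,.07)),('hend',(.469-.12,.2657-.0073,.081))]: print(k,proj('wrist',p))
E
```

```text
t3.12 [0.4683 0.266  0.1817] yang 1.6321 tilt [-0.0016 -0.0012] F [0.29 0.03 0.04] M [ 0.06  0.06 -0.  ] gap 0.998
[[371.64829954   0.         321.11130454]
 [  0.         371.64829954 234.79474302]
 [  0.           0.           1.        ]]
o [320.12416115 224.168426  ]
hook [320.14925987 424.59013003]
hend [320.2556562   74.65755702]
```

View pics/w1.png

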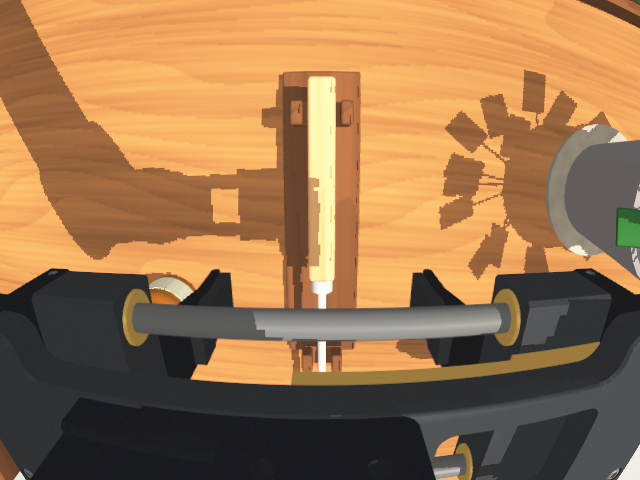

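The rod lies straight at u≈321 under the tool, which matches the prediction to about 1 mm. The handle end at v≈76 was predicted at 74.7. Descending to grip.

Emit:
servo_tool --motion '[{"claw":0,"delta_pos":[0,0,20],"roll":0},{"claw":0,"delta_pos":[0,0,20],"roll":0},{"claw":0,"delta_pos":[0,0,20],"roll":0},{"claw":0,"delta_pos":[0,0,20],"roll":0},{"claw":0,"delta_pos":[0,0,20],"roll":0},{"claw":0,"delta_pos":[0,0,15],"roll":0},{"claw":0,"delta_pos":[0,0,10.7],"roll":0},{"claw":0,"delta_pos":[0,0,5],"roll":0},{"claw":0,"delta_pos":[0,0,0],"roll":0},{"claw":0,"delta_pos":[0,0,0],"roll":0}]'

```text
clock: 4.0
ee_pos: [0.4695, 0.2668, 0.0524]
orientation: [-0.096, 3.139, 0.001]
wrist_force: [0.8, -0.2, -0.5]
finger_gap: 1.003
```

Emit:
servo_tool --motion '[{"claw":255,"delta_pos":[0,0,0],"roll":0},{"claw":255,"delta_pos":[0,0,0],"roll":0},{"claw":255,"delta_pos":[0,0,0],"roll":0},{"claw":255,"delta_pos":[0,0,0],"roll":0},{"claw":255,"delta_pos":[0,0,0],"roll":0},{"claw":255,"delta_pos":[0,0,0],"roll":0},{"claw":255,"delta_pos":[0,0,0],"roll":0},{"claw":255,"delta_pos":[0,0,0],"roll":0},{"claw":255,"delta_pos":[0,0,0],"roll":0},{"claw":255,"delta_pos":[0,0,0],"roll":0}]' --squeeze 55

```text
clock: 4.83
ee_pos: [0.469, 0.2663, 0.0514]
orientation: [0.096, -3.14, 0.0]
wrist_force: [0.6, 0.1, 0.8]
finger_gap: 0.324
```

```bash
python3 - <<'E'
from st import *
st()
E
```

```text
t4.83 [0.469  0.2663 0.0514] yang 1.6319 tilt [-0.0001 -0.0001] F [0.57 0.11 0.78] M [ 0.03 -0.    0.01] gap 0.324
```

Emit:
servo_tool --motion '[{"claw":255,"delta_pos":[0,0,0],"roll":0},{"claw":255,"delta_pos":[0,0,0],"roll":0},{"claw":255,"delta_pos":[0,0,0],"roll":0},{"claw":255,"delta_pos":[0,0,0],"roll":0},{"claw":255,"delta_pos":[0,0,0],"roll":0}]'

```text
clock: 5.25
ee_pos: [0.469, 0.2663, 0.0515]
orientation: [-0.096, 3.14, -0.0]
wrist_force: [0.2, -0.0, -0.3]
finger_gap: 0.021
```

Emit:
servo_tool --motion '[{"claw":255,"delta_pos":[0,0,-5],"roll":0},{"claw":255,"delta_pos":[0,0,-10],"roll":0},{"claw":255,"delta_pos":[0,0,-10],"roll":0},{"claw":255,"delta_pos":[0,0,-5],"roll":0},{"claw":255,"delta_pos":[0,0,0],"roll":0}]'

```text
clock: 5.67
ee_pos: [0.47, 0.267, 0.0835]
orientation: [-0.096, 3.138, 0.003]
wrist_force: [0.6, 0.5, -0.2]
finger_gap: 0.005
```

```bash
python3 - <<'E'
from st import *
st()
save('wrist','w2.png',(200,30,240,380),1.5)
E
```

```text
t5.67 [0.47   0.267  0.0835] yang 1.6320 tilt [0.0024 0.002 ] F [ 0.58  0.53 -0.24] M [ 0.06  0.02 -0.03] gap 0.005
```

View pics/w2.png

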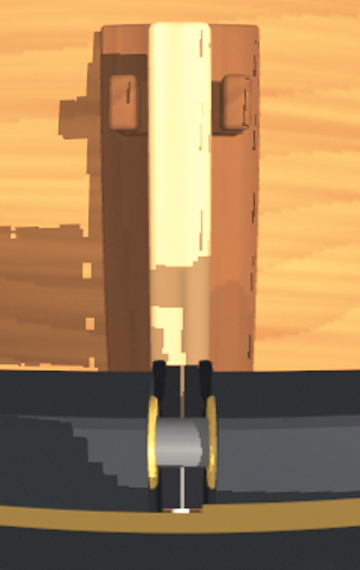

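```bash
python3 - <<'E'
from st import *
o,R=st()
for dz in (0,.032):
  for x in (-.12,-.02,.05):
    print(dz,x,proj('wrist',(.4695+x*.998,.266+x*.061,.081+dz)))
for d in (0,-.019): print('tcp',d,proj('wrist',o['ee_pos']+R[:,2]*d))
T=camera_info('wrist')['world_to_cam'];T=np.array(T);print('cam',-T[:3,:3].T@T[:3,3],T[2,:3])
im=save('wrist','w3.png')
im=save('scene','s3.png',(380,150,120,170),3.5)
E
```

```text
t5.72 [0.4696 0.2667 0.0826] yang 1.6320 tilt [0.0015 0.0014] F [-0.29 -0.67 -0.  ] M [0.   0.03 0.07] gap 0.008
0 -0.12 [319.89384888  44.96714049]
0 -0.02 [319.87794767 232.46248319]
0 0.05 [319.96826922 343.35281855]
0.032 -0.12 [319.76055294  28.36256925]
0.032 -0.02 [319.75123816 250.8825971 ]
0.032 0.05 [319.89020706 374.71843799]
tcp 0 [321.2297102  268.33528402]
tcp -0.019 [321.24521395 281.62703226]
cam [0.39658028 0.26192314 0.27492385] [ 0.26925564  0.01789163 -0.96290253]
```

View pics/s3.png

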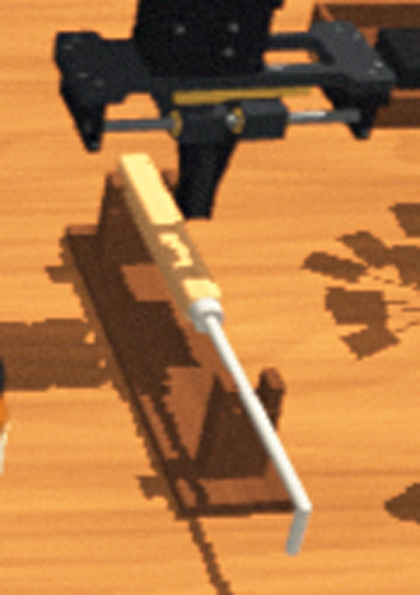

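```bash
python3 - <<'E'
from st import *
o,R=st()
g=lambda p:np.round((proj('scene',p)-[380,150])*3.5)
print('tcp',g(o['ee_pos']))
for n,p in [('o',(0,0,.07)),('otop',(0,0,.081)),('end',(-.12,0,.081)),('front',(.05,0,.07)),('hook',(.23,0,.07)),('nose',(.23,0,.034))]:
    print(n,g((.4695+p[0]*.998-p[1]*.06,.2665+p[0]*.061+p[1],p[2])))
E
```

```text
t5.82 [0.4689 0.2663 0.0815] yang 1.6320 tilt [0.     0.0002] F [-0.14  0.29 -0.63] M [0.06 0.02 0.02] gap 0.005
tcp [181. 251.]
o [179. 266.]
otop [181. 252.]
end [131. 155.]
front [202. 312.]
hook [302. 511.]
nose [289. 557.]
```

View pics/w3.png

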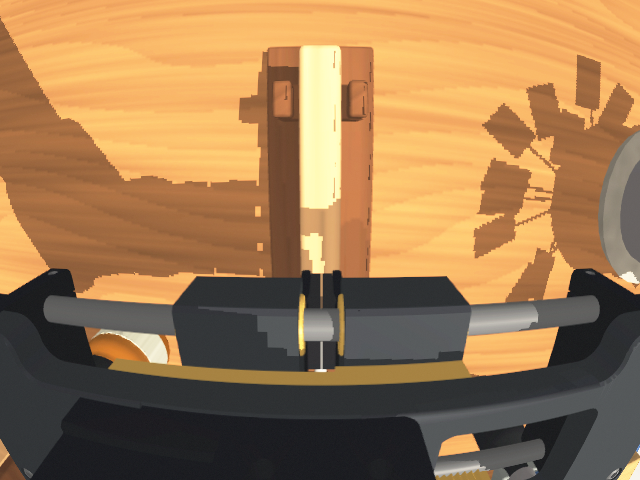

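Comparing scene and wrist views: the fingers shut just above the handle. Their visible tips sit about 25–30 mm above the reported TCP, and the rod has not moved. I'll reopen them and go about 28 mm lower. Reported z of about 0.024 still clears the board either way.

Emit:
servo_tool --motion '[{"claw":60,"delta_pos":[0,0,0],"roll":0},{"claw":60,"delta_pos":[0,0,0],"roll":0},{"claw":60,"delta_pos":[0,0,0],"roll":0},{"claw":60,"delta_pos":[0,0,0],"roll":0},{"claw":60,"delta_pos":[0,0,0],"roll":0},{"claw":60,"delta_pos":[0,0,0],"roll":0},{"claw":60,"delta_pos":[0,0,0],"roll":0},{"claw":60,"delta_pos":[0,0,0],"roll":0},{"claw":60,"delta_pos":[0,0,0],"roll":0},{"claw":60,"delta_pos":[0,0,0],"roll":0},{"claw":60,"delta_pos":[0,0,0],"roll":0},{"claw":60,"delta_pos":[0,0,0],"roll":0}]'

```text
clock: 6.82
ee_pos: [0.469, 0.2663, 0.0815]
orientation: [0.096, -3.14, 0.0]
wrist_force: [-0.5, -0.0, -0.7]
finger_gap: 0.747
```

Emit:
servo_tool --motion '[{"claw":60,"delta_pos":[0,0,8],"roll":0},{"claw":60,"delta_pos":[0,0,8],"roll":0},{"claw":60,"delta_pos":[0,0,8],"roll":0},{"claw":60,"delta_pos":[0,0,8],"roll":0},{"claw":60,"delta_pos":[0,0,8],"roll":0},{"claw":60,"delta_pos":[0,0,7],"roll":0},{"claw":60,"delta_pos":[0,0,5],"roll":0},{"claw":60,"delta_pos":[0,0,4],"roll":0},{"claw":60,"delta_pos":[0,0,0],"roll":0},{"claw":60,"delta_pos":[0,0,0],"roll":0}]'

```text
clock: 7.65
ee_pos: [0.469, 0.2663, 0.0254]
orientation: [0.096, -3.14, 0.0]
wrist_force: [0.1, -0.1, -0.3]
finger_gap: 0.766
```

```bash
python3 - <<'E'
from st import *
st()
a=get_image('wrist')[30:400,130:510];b=get_image('scene')[150:320,380:500]
cv2.imwrite('pics/c4.png',np.hstack([cv2.resize(a,(500,487)),cv2.resize(b,(300,425))[:].repeat(1,0) if 0 else cv2.copyMakeBorder(cv2.resize(b,(300,425)),0,62,0,0,0)])[:,:,::-1])
E
```

```text
t7.65 [0.469  0.2663 0.0254] yang 1.6318 tilt [-0.0001 -0.0002] F [ 0.06 -0.13 -0.3 ] M [0.01 0.   0.02] gap 0.766
```

View pics/c4.png

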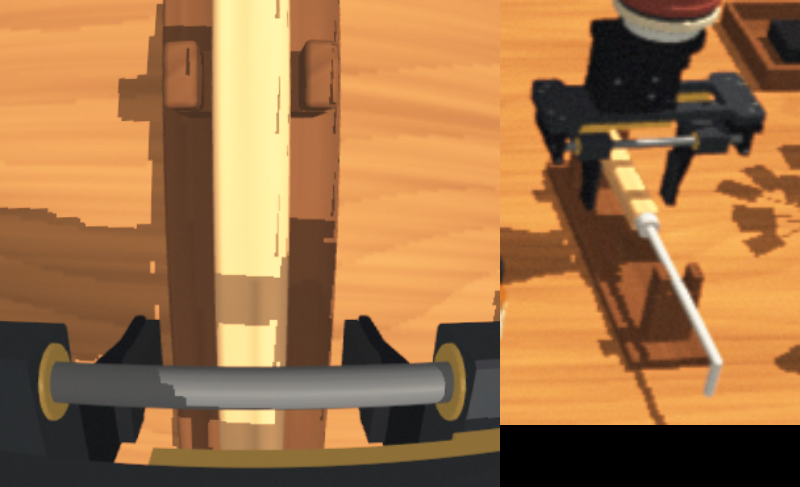

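The fingers now straddle the handle, with tips at crop (590,205) and (670,202). Their heights work out at about z≈0.06, so I go another 9 mm down and close.

Emit:
servo_tool --motion '[{"claw":60,"delta_pos":[0,0,3],"roll":0},{"claw":60,"delta_pos":[0,0,3],"roll":0},{"claw":60,"delta_pos":[0,0,3],"roll":0},{"claw":255,"delta_pos":[0,0,0],"roll":0},{"claw":255,"delta_pos":[0,0,0],"roll":0},{"claw":255,"delta_pos":[0,0,0],"roll":0},{"claw":255,"delta_pos":[0,0,0],"roll":0},{"claw":255,"delta_pos":[0,0,0],"roll":0},{"claw":255,"delta_pos":[0,0,0],"roll":0},{"claw":255,"delta_pos":[0,0,0],"roll":0},{"claw":255,"delta_pos":[0,0,0],"roll":0},{"claw":255,"delta_pos":[0,0,0],"roll":0},{"claw":255,"delta_pos":[0,0,0],"roll":0},{"claw":255,"delta_pos":[0,0,0],"roll":0},{"claw":255,"delta_pos":[0,0,0],"roll":0}]' --squeeze 58

```text
clock: 9.0
ee_pos: [0.469, 0.2663, 0.0165]
orientation: [-0.096, 3.14, -0.0]
wrist_force: [0.6, -0.7, 0.1]
finger_gap: 0.244
```

```bash
python3 - <<'E'
from st import *
st()
E
```

```text
t9.00 [0.469  0.2663 0.0165] yang 1.6321 tilt [ 0. -0.] F [ 0.62 -0.68  0.11] M [0.02 0.02 0.  ] gap 0.244
```

The fingers stopped at 0.244 × 87 ≈ 21 mm, so the handle is gripped. Lifting.

Emit:
servo_tool --motion '[{"claw":255,"delta_pos":[0,0,-4],"roll":0},{"claw":255,"delta_pos":[0,0,-8],"roll":0},{"claw":255,"delta_pos":[0,0,-12],"roll":0},{"claw":255,"delta_pos":[0,0,-18],"roll":0},{"claw":255,"delta_pos":[0,0,-20],"roll":0},{"claw":255,"delta_pos":[0,0,-20],"roll":0},{"claw":255,"delta_pos":[0,0,-20],"roll":0},{"claw":255,"delta_pos":[0,0,-20],"roll":0},{"claw":255,"delta_pos":[0,0,-20],"roll":0},{"claw":255,"delta_pos":[0,0,-15],"roll":0},{"claw":255,"delta_pos":[0,0,-8],"roll":0},{"claw":255,"delta_pos":[0,0,-5],"roll":0},{"claw":255,"delta_pos":[0,0,0],"roll":0},{"claw":255,"delta_pos":[0,0,0],"roll":0}]'

```text
clock: 10.17
ee_pos: [0.4687, 0.2661, 0.186]
orientation: [0.096, -3.14, 0.001]
wrist_force: [0.7, 0.8, -3.0]
finger_gap: 0.246
```

```bash
python3 - <<'E'
from st import *
o,R=st()
save('scene','s5.png')
dz=o['ee_pos'][2]-.0165
for n,p in [('end',(-.12,0,.081)),('front',(.05,0,.07)),('bend',(.23,0,.07)),('nose',(.23,0,.034))]:
    print(n,np.round(proj('scene',(.469+p[0]*.998,.2663+p[0]*.061,p[2]+dz)),1))
print(find_in('rod','scene'))
c=np.array([.7584,-.13065]);e=np.array([np.cos(-.08816),np.sin(-.08816)])
w=c+e*(.0016+.026-.23);print('origin over well',w, 'tcp delta',w-o['ee_pos'][:2])
n=np.array([-e[1],e[0]]);d=w-o['ee_pos'][:2]+0;print('in cabinet frame',d@e,d@n)
E
```

```text
t10.17 [0.4687 0.2661 0.186 ] yang 1.6320 tilt [-0.0005 -0.0004] F [ 0.73  0.83 -2.97] M [0.01 0.04 0.04] gap 0.246
end [428.  130.2]
front [451.7 171.5]
bend [486.3 223.5]
nose [481.6 240.3]
[{'rect': [428.2, 140.1, 60.1, 97.7], 'confidence': 0.8}]
origin over well [ 0.55678604 -0.11282952] tcp delta [ 0.08808709 -0.37896989]
in cabinet frame 0.12111171872827442 -0.369742432110035
```

View pics/s5.png

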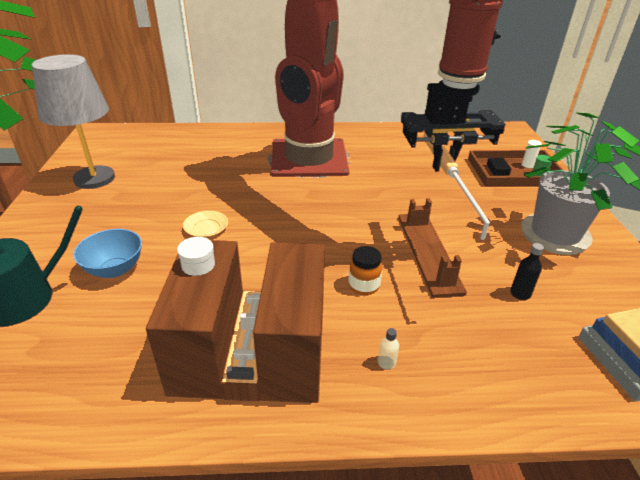

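The rod hangs level, with bend (487,221) and nose (485,238) within 2–3 px of prediction. The rest is empty and the ornaments are undisturbed. Moving over the well with the nose about 34 mm above the towers.

Emit:
servo_tool --motion '[{"claw":255,"delta_pos":[0,0,0],"roll":0.05},{"claw":255,"delta_pos":[0,0,0],"roll":0.05},{"claw":255,"delta_pos":[0,0,0],"roll":0.049},{"claw":255,"delta_pos":[-3,-10,0],"roll":0},{"claw":255,"delta_pos":[-7,-20,0],"roll":0},{"claw":255,"delta_pos":[-10,-30,0],"roll":0},{"claw":255,"delta_pos":[-10,-30,0],"roll":0},{"claw":255,"delta_pos":[-10,-30,0],"roll":0},{"claw":255,"delta_pos":[-10,-30,0],"roll":0},{"claw":255,"delta_pos":[-10,-30,0],"roll":0},{"claw":255,"delta_pos":[-10,-30,0],"roll":0},{"claw":255,"delta_pos":[-10,-30,0],"roll":0},{"claw":255,"delta_pos":[-10,-30,0],"roll":0},{"claw":255,"delta_pos":[-10,-30,0],"roll":0},{"claw":255,"delta_pos":[-10,-30,0],"roll":0},{"claw":255,"delta_pos":[-6,-20,0],"roll":0},{"claw":255,"delta_pos":[-4,-14,0],"roll":0},{"claw":255,"delta_pos":[-1.1,-5.7,0],"roll":0},{"claw":255,"delta_pos":[0,0,0],"roll":0}]'

```text
clock: 11.85
ee_pos: [0.5564, -0.1147, 0.186]
orientation: [-0.141, -3.137, 0.001]
wrist_force: [0.0, 0.1, -1.0]
finger_gap: 0.244
```

```bash
python3 - <<'E'
from st import *
o,R=st()
a=get_image('top');b=get_image('scene')
A=a[90:230,295:425];B=b[200:420,140:340]
cv2.imwrite('pics/c6.png',np.hstack([cv2.resize(A,None,fx=3.8,fy=3.8,interpolation=2),cv2.resize(B,(int(200*532/220),532),interpolation=2)])[:540,:800,::-1])
yaw=np.arctan2(R[1,1],R[0,1])-np.pi/2;e=np.array([np.cos(yaw),np.sin(yaw)])
zr=o['ee_pos'][2]+.0535
print('yaw',yaw,'zr',zr)
for x in (.05,.14,.234):
    p=np.append(o['ee_pos'][:2]+e*x,zr+.004);print(x,'top',np.round((proj('top',p)-[295,90])*3.8),'scene',np.round((proj('scene',p)-[140,200])*2.418)+[494,0])
p=np.append(o['ee_pos'][:2]+e*.23,zr-.036);print('nose','scene',np.round((proj('scene',p)-[140,200])*2.418)+[494,0])
E
```

```text
t11.85 [ 0.5564 -0.1147  0.186 ] yang 1.4811 tilt [-0.001  -0.0008] F [ 0.03  0.06 -0.96] M [ 0.03 -0.01 -0.01] gap 0.244
yaw -0.08973660264346406 zr 0.23949246356358894
0.05 top [282. 431.] scene [768. -11.]
0.14 top [275. 287.] scene [748.  59.]
0.234 top [267. 140.] scene [723. 146.]
nose scene [730. 190.]
```

View pics/c6.png

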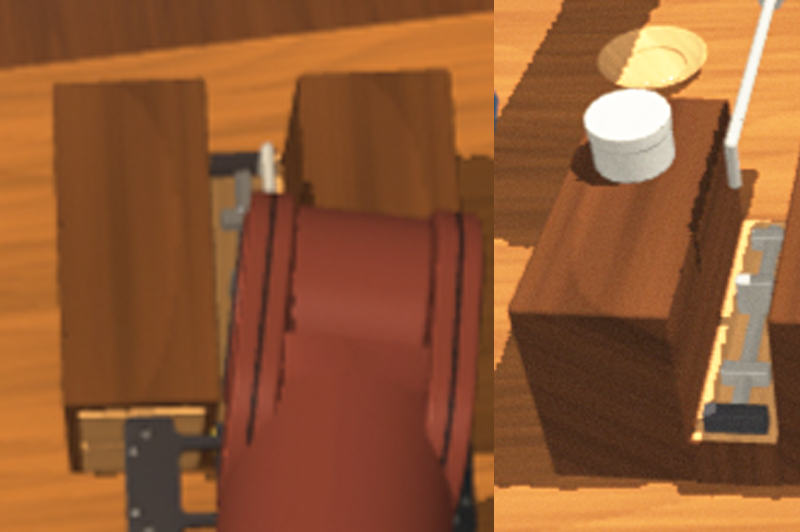

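The hook shows at (267,145) in the top crop against (267,140) predicted. It is over the well, behind the tab and ahead of the rear guide. Lowering it into the well.

Emit:
servo_tool --motion '[{"claw":255,"delta_pos":[0,1,5],"roll":0},{"claw":255,"delta_pos":[0,0,10],"roll":0},{"claw":255,"delta_pos":[0,0,15],"roll":0},{"claw":255,"delta_pos":[0,0,15],"roll":0},{"claw":255,"delta_pos":[0,0,15],"roll":0},{"claw":255,"delta_pos":[0,0,15],"roll":0},{"claw":255,"delta_pos":[0,0,10],"roll":0},{"claw":255,"delta_pos":[0,0,10],"roll":0},{"claw":255,"delta_pos":[0,0,5],"roll":0},{"claw":255,"delta_pos":[0,0,0],"roll":0},{"claw":255,"delta_pos":[0,0,0],"roll":0}]'

```text
clock: 12.87
ee_pos: [0.5574, -0.1116, 0.0866]
orientation: [0.138, 3.138, -0.0]
wrist_force: [0.5, 0.9, -0.9]
finger_gap: 0.243
```

Emit:
servo_tool --motion '[{"claw":255,"delta_pos":[0,0,4],"roll":0},{"claw":255,"delta_pos":[0,0,4],"roll":0},{"claw":255,"delta_pos":[0,0,4],"roll":0},{"claw":255,"delta_pos":[0,0,4],"roll":0},{"claw":255,"delta_pos":[0,0,4],"roll":0},{"claw":255,"delta_pos":[0,0,4],"roll":0},{"claw":255,"delta_pos":[0,0,4],"roll":0},{"claw":255,"delta_pos":[0,0,3],"roll":0},{"claw":255,"delta_pos":[0,0,2],"roll":0},{"claw":255,"delta_pos":[0,0,1],"roll":0},{"claw":255,"delta_pos":[0,0,0],"roll":0},{"claw":255,"delta_pos":[0,0,0],"roll":0},{"claw":255,"delta_pos":[0,0,0],"roll":0}]'

```text
clock: 13.95
ee_pos: [0.5575, -0.1117, 0.0527]
orientation: [0.138, 3.138, -0.0]
wrist_force: [-0.0, 0.3, -2.2]
finger_gap: 0.244
```

```bash
python3 - <<'E'
from st import *
o,R=st()
a=get_image('top');b=get_image('scene')
A=a[90:230,335:395];B=b[210:390,210:290]
cv2.imwrite('pics/c7.png',np.hstack([cv2.resize(A,None,fx=4.1,fy=4.1,interpolation=2)[:574],cv2.resize(B,(int(80*574/180*1),574),interpolation=2)])[:,:,::-1])
yaw=np.arctan2(R[1,1],R[0,1])-np.pi/2;e=np.array([np.cos(yaw),np.sin(yaw)])
h=o['ee_pos'][:2]+e*.23;c=np.array([.7584,-.13065]);E=np.array([np.cos(-.08816),np.sin(-.08816)])
print('hook local',(h-c)@E,(h-c)@[-E[1],E[0]],'z',o['ee_pos'][2]+.0535-.032)
E
```

```text
t13.95 [ 0.5575 -0.1117  0.0527] yang 1.4829 tilt [ 0.0004 -0.    ] F [-0.    0.28 -2.2 ] M [0.05 0.02 0.04] gap 0.244
hook local 0.028159280598681197 0.0013039762764418157 z 0.07419420090150991
```

View pics/c7.png

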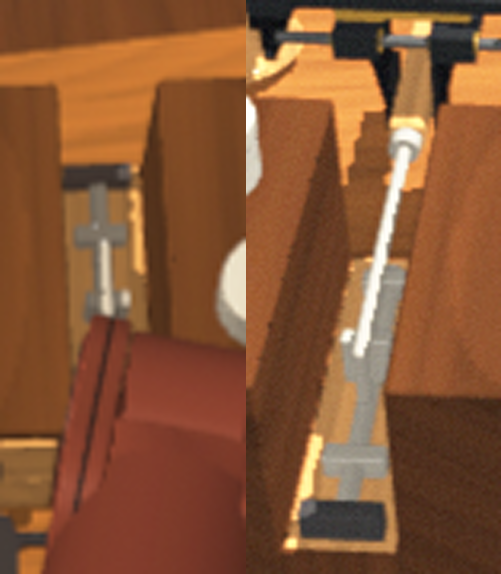

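The hook stands behind the tab and clear of everything (about 26 mm behind tab middle, y≈+1 mm). Next I approach gently and pull, well short of the earliest possible stop.

Emit:
servo_tool --motion '[{"claw":255,"delta_pos":[3,0,0],"roll":0},{"claw":255,"delta_pos":[4,0,0],"roll":0},{"claw":255,"delta_pos":[3,0,0],"roll":0},{"claw":255,"delta_pos":[2,0,0],"roll":0},{"claw":255,"delta_pos":[1,0,0],"roll":0},{"claw":255,"delta_pos":[1,0,0],"roll":0},{"claw":255,"delta_pos":[1,0,0],"roll":0},{"claw":255,"delta_pos":[1,0,0],"roll":0},{"claw":255,"delta_pos":[1,0,0],"roll":0},{"claw":255,"delta_pos":[1,0,0],"roll":0},{"claw":255,"delta_pos":[1,0,0],"roll":0},{"claw":255,"delta_pos":[1,0,0],"roll":0},{"claw":255,"delta_pos":[1,0,0],"roll":0},{"claw":255,"delta_pos":[1,0,0],"roll":0}]'

```text
clock: 15.22
ee_pos: [0.5361, -0.1097, 0.0528]
orientation: [0.138, 3.137, -0.0]
wrist_force: [4.9, -0.3, -2.5]
finger_gap: 0.245
```

```bash
cat > pl.py <<'E'
from st import *
def pl():
    o,R=st(0)
    yaw=np.arctan2(R[1,1],R[0,1])-np.pi/2
    c=np.array([.7584,-.13065]);E=np.array([np.cos(-.08816),np.sin(-.08816)]);N=np.array([-E[1],E[0]])
    h=o['ee_pos'][:2]+np.array([np.cos(yaw),np.sin(yaw)])*.23
    f=o['wrist_force'];m=o['torque']
    print('t%.2f'%o['clock'],'hook x %.4f y %.4f tcpz %.4f'%((h-c)@E,(h-c)@N,o['ee_pos'][2]),'Fpull %.2f Flat %.2f Fz %.2f My %.2f'%(f[:2]@E,f[:2]@N,f[2],m[:2]@N),'gap %.3f'%o['finger_gap'])
if __name__=='__main__': pl()
E
python3 pl.py
```

```text
t15.22 hook x 0.0067 y 0.0014 tcpz 0.0528 Fpull 4.96 Flat 0.12 Fz -2.52 My -0.99 gap 0.245
```

Emit:
servo_tool --motion '[{"claw":255,"delta_pos":[1.5,0,0],"roll":0},{"claw":255,"delta_pos":[2,0,0],"roll":0},{"claw":255,"delta_pos":[2,0,0],"roll":0},{"claw":255,"delta_pos":[2,0,0],"roll":0},{"claw":255,"delta_pos":[2,0,0],"roll":0},{"claw":255,"delta_pos":[2,0,0],"roll":0},{"claw":255,"delta_pos":[2,0,0],"roll":0},{"claw":255,"delta_pos":[2,0,0],"roll":0},{"claw":255,"delta_pos":[1.5,0,0],"roll":0},{"claw":255,"delta_pos":[1,0,0],"roll":0},{"claw":255,"delta_pos":[1,0,0],"roll":0},{"claw":255,"delta_pos":[1,0,0],"roll":0},{"claw":255,"delta_pos":[1,0,0],"roll":0}]'

```text
clock: 16.3
ee_pos: [0.5144, -0.1078, 0.0525]
orientation: [0.138, 3.139, -0.0]
wrist_force: [5.2, -0.0, -1.9]
finger_gap: 0.244
```

```bash
python3 pl.py
```

```text
t16.30 hook x -0.0151 y 0.0014 tcpz 0.0525 Fpull 5.14 Flat 0.43 Fz -1.93 My -0.90 gap 0.244
```

Emit:
servo_tool --motion '[{"claw":255,"delta_pos":[0,0,0],"roll":0},{"claw":255,"delta_pos":[0,0,0],"roll":0}]'

```text
clock: 16.47
ee_pos: [0.5142, -0.1078, 0.0524]
orientation: [-0.138, -3.138, -0.0]
wrist_force: [3.5, -0.2, -2.1]
finger_gap: 0.247
```

```bash
python3 pl.py
```

```text
t16.47 hook x -0.0153 y 0.0013 tcpz 0.0524 Fpull 3.47 Flat 0.15 Fz -2.07 My -0.74 gap 0.247
```

Emit:
servo_tool --motion '[{"claw":255,"delta_pos":[-0.3,0,0],"roll":0},{"claw":255,"delta_pos":[0,0,0],"roll":0}]'

```text
clock: 16.63
ee_pos: [0.5142, -0.1078, 0.0522]
orientation: [-0.138, -3.137, -0.0]
wrist_force: [1.1, -0.2, -1.8]
finger_gap: 0.247
```

```bash
python3 pl.py
```

```text
t16.63 hook x -0.0152 y 0.0013 tcpz 0.0522 Fpull 1.15 Flat -0.12 Fz -1.85 My -0.39 gap 0.247
```

Emit:
servo_tool --motion '[{"claw":255,"delta_pos":[0.3,0,0],"roll":0},{"claw":255,"delta_pos":[0,0,0],"roll":0}]'

```text
clock: 16.8
ee_pos: [0.5142, -0.1078, 0.0524]
orientation: [-0.138, -3.138, 0.0]
wrist_force: [3.5, -0.4, -2.0]
finger_gap: 0.243
```

```bash
python3 pl.py
```

```text
t16.80 hook x -0.0152 y 0.0013 tcpz 0.0524 Fpull 3.49 Flat -0.12 Fz -2.04 My -0.42 gap 0.243
```

Stiffness at the hook is about 8 N/mm, so calls of at most 1.4 mm keep a stop hit below about 16 N. First a short, safe stretch (tab ≈ −24 → −29 mm).

Emit:
servo_tool --motion '[{"claw":255,"delta_pos":[1,0,0],"roll":0},{"claw":255,"delta_pos":[1,0,0],"roll":0},{"claw":255,"delta_pos":[1,0,0],"roll":0},{"claw":255,"delta_pos":[0.7,0,0],"roll":0},{"claw":255,"delta_pos":[0.5,0,0],"roll":0},{"claw":255,"delta_pos":[0.4,0,0],"roll":0}]'

```text
clock: 17.3
ee_pos: [0.5099, -0.1074, 0.0525]
orientation: [0.138, 3.138, 0.0]
wrist_force: [5.2, -0.0, -1.8]
finger_gap: 0.246
```

Emit:
servo_tool --motion '[{"claw":255,"delta_pos":[0.4,0,0],"roll":0},{"claw":255,"delta_pos":[0.4,0,0],"roll":0},{"claw":255,"delta_pos":[0.4,0,0],"roll":0},{"claw":255,"delta_pos":[0.2,0,0],"roll":0}]'

```text
clock: 17.63
ee_pos: [0.5084, -0.1073, 0.0525]
orientation: [-0.138, -3.139, 0.0]
wrist_force: [5.0, 0.9, -1.9]
finger_gap: 0.248
```

Emit:
servo_tool --motion '[{"claw":255,"delta_pos":[0.4,0,0],"roll":0},{"claw":255,"delta_pos":[0.4,0,0],"roll":0},{"claw":255,"delta_pos":[0.4,0,0],"roll":0},{"claw":255,"delta_pos":[0.2,0,0],"roll":0}]'

```text
clock: 17.97
ee_pos: [0.507, -0.1072, 0.0525]
orientation: [-0.138, -3.139, 0.0]
wrist_force: [4.0, -0.8, -2.4]
finger_gap: 0.242
```

Emit:
servo_tool --motion '[{"claw":255,"delta_pos":[0.4,0,0],"roll":0},{"claw":255,"delta_pos":[0.4,0,0],"roll":0},{"claw":255,"delta_pos":[0.4,0,0],"roll":0},{"claw":255,"delta_pos":[0.2,0,0],"roll":0}]'

```text
clock: 18.3
ee_pos: [0.5056, -0.1071, 0.0525]
orientation: [-0.138, -3.139, 0.0]
wrist_force: [4.0, -1.6, -2.0]
finger_gap: 0.245
```

Emit:
servo_tool --motion '[{"claw":255,"delta_pos":[0.4,0,0],"roll":0},{"claw":255,"delta_pos":[0.4,0,0],"roll":0},{"claw":255,"delta_pos":[0.4,0,0],"roll":0},{"claw":255,"delta_pos":[0.2,0,0],"roll":0}]'

```text
clock: 18.63
ee_pos: [0.5042, -0.1069, 0.0525]
orientation: [-0.138, -3.139, 0.0]
wrist_force: [4.3, -1.1, -2.3]
finger_gap: 0.243
```

Emit:
servo_tool --motion '[{"claw":255,"delta_pos":[0.4,0,0],"roll":0},{"claw":255,"delta_pos":[0.4,0,0],"roll":0},{"claw":255,"delta_pos":[0.4,0,0],"roll":0},{"claw":255,"delta_pos":[0.2,0,0],"roll":0}]'

```text
clock: 18.97
ee_pos: [0.5028, -0.1068, 0.0525]
orientation: [-0.138, -3.139, 0.0]
wrist_force: [4.3, -0.9, -2.8]
finger_gap: 0.245
```

Emit:
servo_tool --motion '[{"claw":255,"delta_pos":[0.4,0,0],"roll":0},{"claw":255,"delta_pos":[0.4,0,0],"roll":0},{"claw":255,"delta_pos":[0.4,0,0],"roll":0},{"claw":255,"delta_pos":[0.2,0,0],"roll":0}]'

```text
clock: 19.3
ee_pos: [0.5016, -0.1067, 0.0525]
orientation: [0.138, 3.138, -0.0]
wrist_force: [5.2, -1.4, -3.1]
finger_gap: 0.242
```

Emit:
servo_tool --motion '[{"claw":255,"delta_pos":[0.3,0,0],"roll":0},{"claw":255,"delta_pos":[0.3,0,0],"roll":0},{"claw":255,"delta_pos":[0,0,0],"roll":0}]'

```text
clock: 19.55
ee_pos: [0.5016, -0.1067, 0.0527]
orientation: [0.138, 3.137, -0.0]
wrist_force: [6.4, -0.8, -3.3]
finger_gap: 0.244
```

TCP stays put, so the stop has been reached. Loading up gently.

Emit:
servo_tool --motion '[{"claw":255,"delta_pos":[0.3,0,0],"roll":0},{"claw":255,"delta_pos":[0.2,0,0],"roll":0},{"claw":255,"delta_pos":[0,0,0],"roll":0}]'

```text
clock: 19.8
ee_pos: [0.5016, -0.1067, 0.0529]
orientation: [0.138, 3.136, -0.0]
wrist_force: [9.1, -1.1, -2.2]
finger_gap: 0.247
```

```bash
python3 pl.py
```

```text
t19.80 hook x -0.0279 y 0.0013 tcpz 0.0529 Fpull 9.20 Flat -0.32 Fz -2.17 My -1.75 gap 0.247
```

Emit:
servo_tool --motion '[{"claw":255,"delta_pos":[0.2,0,0],"roll":0},{"claw":255,"delta_pos":[0.2,0,0],"roll":0},{"claw":255,"delta_pos":[0.2,0,0],"roll":0},{"claw":255,"delta_pos":[0,0,0],"roll":0}]'

```text
clock: 20.13
ee_pos: [0.5016, -0.1067, 0.0531]
orientation: [0.137, 3.135, -0.001]
wrist_force: [9.3, -1.0, -2.4]
finger_gap: 0.245
```

```bash
python3 pl.py
```

```text
t20.13 hook x -0.0279 y 0.0014 tcpz 0.0531 Fpull 9.33 Flat -0.15 Fz -2.43 My -2.10 gap 0.245
```

Emit:
servo_tool --motion '[{"claw":255,"delta_pos":[0.3,0,0],"roll":0},{"claw":255,"delta_pos":[0.2,0,0],"roll":0},{"claw":255,"delta_pos":[0,0,0],"roll":0},{"claw":255,"delta_pos":[0,0,0],"roll":0}]' --squeeze 60

```text
clock: 20.47
ee_pos: [0.5017, -0.1067, 0.0533]
orientation: [0.137, 3.134, -0.001]
wrist_force: [12.3, -1.6, -3.8]
finger_gap: 0.243
```

```bash
python3 pl.py
```

```text
t20.47 hook x -0.0278 y 0.0014 tcpz 0.0533 Fpull 12.43 Flat -0.47 Fz -3.77 My -2.38 gap 0.243
```

About 12.4 N. Holding for over a second.

Emit:
servo_tool --motion '[{"claw":255,"delta_pos":[0.1,0,0],"roll":0},{"claw":255,"delta_pos":[0,0,0],"roll":0},{"claw":255,"delta_pos":[0,0,0],"roll":0},{"claw":255,"delta_pos":[0,0,0],"roll":0},{"claw":255,"delta_pos":[0,0,0],"roll":0},{"claw":255,"delta_pos":[0,0,0],"roll":0},{"claw":255,"delta_pos":[0,0,0],"roll":0}]'

```text
clock: 21.05
ee_pos: [0.5017, -0.1067, 0.0534]
orientation: [0.137, 3.134, -0.001]
wrist_force: [11.7, -1.0, -3.5]
finger_gap: 0.247
```

```bash
python3 pl.py
```

```text
t21.05 hook x -0.0278 y 0.0014 tcpz 0.0534 Fpull 11.73 Flat -0.01 Fz -3.55 My -2.46 gap 0.247
```

Emit:
servo_tool --motion '[{"claw":255,"delta_pos":[0,0,0],"roll":0},{"claw":255,"delta_pos":[0,0,0],"roll":0},{"claw":255,"delta_pos":[0,0,0],"roll":0},{"claw":255,"delta_pos":[0,0,0],"roll":0},{"claw":255,"delta_pos":[0,0,0],"roll":0},{"claw":255,"delta_pos":[0,0,0],"roll":0},{"claw":255,"delta_pos":[0,0,0],"roll":0}]'

```text
clock: 21.63
ee_pos: [0.5017, -0.1067, 0.0534]
orientation: [0.137, 3.134, -0.001]
wrist_force: [11.8, -0.0, -3.3]
finger_gap: 0.241
```

```bash
python3 pl.py
```

```text
t21.63 hook x -0.0278 y 0.0014 tcpz 0.0534 Fpull 11.77 Flat 1.00 Fz -3.25 My -2.43 gap 0.241
```

Emit:
servo_tool --motion '[{"claw":255,"delta_pos":[0.2,0,0],"roll":0},{"claw":255,"delta_pos":[0,0,0],"roll":0},{"claw":255,"delta_pos":[0,0,0],"roll":0},{"claw":255,"delta_pos":[0,0,0],"roll":0},{"claw":255,"delta_pos":[0,0,0],"roll":0},{"claw":255,"delta_pos":[0,0,0],"roll":0},{"claw":255,"delta_pos":[0,0,0],"roll":0},{"claw":255,"delta_pos":[0,0,0],"roll":0},{"claw":255,"delta_pos":[0,0,0],"roll":0},{"claw":255,"delta_pos":[0,0,0],"roll":0},{"claw":255,"delta_pos":[0,0,0],"roll":0},{"claw":255,"delta_pos":[0,0,0],"roll":0},{"claw":255,"delta_pos":[0,0,0],"roll":0}]'

```text
clock: 22.72
ee_pos: [0.5017, -0.1067, 0.0535]
orientation: [0.137, 3.133, -0.001]
wrist_force: [12.8, -1.2, -3.2]
finger_gap: 0.248
```

Held at about 12.9 N. Unloading, moving the hook clear of the tab, then lifting straight up.

Emit:
servo_tool --motion '[{"claw":255,"delta_pos":[-0.8,0,0],"roll":0},{"claw":255,"delta_pos":[-0.8,0,0],"roll":0},{"claw":255,"delta_pos":[-0.8,0,0],"roll":0},{"claw":255,"delta_pos":[-1.5,0,0],"roll":0},{"claw":255,"delta_pos":[-3,0,0],"roll":0},{"claw":255,"delta_pos":[-4,0,0],"roll":0},{"claw":255,"delta_pos":[-4,0,0],"roll":0},{"claw":255,"delta_pos":[-2,0,0],"roll":0},{"claw":255,"delta_pos":[0,0,0],"roll":0},{"claw":255,"delta_pos":[0,0,0],"roll":0}]'

```text
clock: 23.85
ee_pos: [0.5157, -0.1081, 0.0523]
orientation: [-0.138, -3.138, 0.0]
wrist_force: [-0.9, 0.1, -1.8]
finger_gap: 0.239
```

```bash
python3 pl.py
```

```text
t23.85 hook x -0.0137 y 0.0012 tcpz 0.0523 Fpull -0.89 Flat 0.05 Fz -1.83 My 0.01 gap 0.239
```

Emit:
servo_tool --motion '[{"claw":255,"delta_pos":[0,0,-3],"roll":0},{"claw":255,"delta_pos":[0,0,-6],"roll":0},{"claw":255,"delta_pos":[0,0,-10],"roll":0},{"claw":255,"delta_pos":[0,0,-15],"roll":0},{"claw":255,"delta_pos":[0,0,-18],"roll":0},{"claw":255,"delta_pos":[0,0,-18],"roll":0},{"claw":255,"delta_pos":[0,0,-18],"roll":0},{"claw":255,"delta_pos":[0,0,-18],"roll":0},{"claw":255,"delta_pos":[0,0,-15],"roll":0},{"claw":255,"delta_pos":[0,0,-8],"roll":0},{"claw":255,"delta_pos":[0,0,-4],"roll":0},{"claw":255,"delta_pos":[0,0,0],"roll":0},{"claw":255,"delta_pos":[0,0,0],"roll":0}]'

```text
clock: 24.93
ee_pos: [0.5155, -0.1079, 0.1851]
orientation: [-0.138, -3.138, -0.0]
wrist_force: [0.2, -0.6, -2.0]
finger_gap: 0.242
```

```bash
python3 - <<'E'
from st import *
o,R=st()
get_image('scene');get_image('top')
yaw=np.arctan2(R[1,1],R[0,1])-np.pi/2
print('roll',1.632-np.arctan2(R[1,1],R[0,1]))
d=np.array([.469,.2663])-o['ee_pos'][:2]
for w in (yaw,.0612):
    e=np.array([np.cos(w),np.sin(w)]);print('frame',w,'tool dx',-(d@e)*1e3,'dy',d@[-e[1],e[0]]*1e3)
print('tab',[(np.round(r['rect'],1),round(r['confidence'],2)) for r in find_in('tab_top','top')[:1]],find_in('tab_top','scene')[:1])
E
```

```text
t24.93 [ 0.5155 -0.1079  0.1851] yang 1.4830 tilt [-0.0005  0.    ] F [ 0.19 -0.64 -1.96] M [ 0.05 -0.01  0.04] gap 0.242
roll 0.14896317774286927
frame -0.08775950453776593 tool dx 79.15028164372515 dy 368.65886342029654
frame 0.0612 tool dx 23.56139226720375 dy 376.3229802404536
tab [(array([360.4, 149.9,   0.4,  17.2]), 0.42)] [{'rect': [243.1, 279.2, 19.8, 66.5], 'confidence': 0.86}]
```

Emit:
servo_tool --motion '[{"claw":255,"delta_pos":[2,10,0],"roll":0},{"claw":255,"delta_pos":[4,20,0],"roll":0},{"claw":255,"delta_pos":[6.4,30,0],"roll":0},{"claw":255,"delta_pos":[6.4,30,0],"roll":0},{"claw":255,"delta_pos":[6.4,30,0],"roll":0},{"claw":255,"delta_pos":[6.4,30,0],"roll":0},{"claw":255,"delta_pos":[6.4,30,0],"roll":0},{"claw":255,"delta_pos":[6.4,30,0],"roll":0},{"claw":255,"delta_pos":[6.4,30,0],"roll":0},{"claw":255,"delta_pos":[6.4,30,0],"roll":0},{"claw":255,"delta_pos":[6.4,30,0],"roll":0},{"claw":255,"delta_pos":[6.4,30,0],"roll":0},{"claw":255,"delta_pos":[4.5,20,0],"roll":0},{"claw":255,"delta_pos":[3,13,0],"roll":0},{"claw":255,"delta_pos":[1.7,5.7,0],"roll":0},{"claw":255,"delta_pos":[0,0,0],"roll":-0.05},{"claw":255,"delta_pos":[0,0,0],"roll":-0.05},{"claw":255,"delta_pos":[0,0,0],"roll":-0.049},{"claw":255,"delta_pos":[0,0,0],"roll":0},{"claw":255,"delta_pos":[0,0,0],"roll":0}]'

```text
clock: 26.8
ee_pos: [0.4695, 0.2653, 0.1854]
orientation: [0.091, -3.14, 0.001]
wrist_force: [-1.0, 0.5, -1.2]
finger_gap: 0.242
```

```bash
python3 - <<'E'
from st import *
o,R=st()
b=get_image('scene');r=find_in('rod','scene');print(r[:1])
dz=o['ee_pos'][2]-.0165
w=np.arctan2(R[1,1],R[0,1])-np.pi/2
d=np.array([.469,.2663])-o['ee_pos'][:2];e=np.array([np.cos(w),np.sin(w)]);print('remain tool dx',-(d@e)*1e3,'dy',d@[-e[1],e[0]]*1e3)
for n,p in [('front',(.05,0,.07)),('bend',(.234,0,.07)),('nose',(.23,0,.034))]:
    print(n,np.round(proj('scene',(o['ee_pos'][0]+p[0]*np.cos(w),o['ee_pos'][1]+p[0]*np.sin(w),p[2]+dz)),1))
old=cv2.imread('pics/s5.png')
A=old[100:310,390:510];B=b[100:310,390:510,::-1]
cv2.imwrite('pics/c8.png',np.hstack([cv2.resize(A,None,fx=2.8,fy=2.8,interpolation=2),cv2.resize(B,None,fx=2.8,fy=2.8,interpolation=2)]))
# image shift of the hook patch vs the picture after the first lift
res=cv2.matchTemplate(b[185:275,440:540].copy(),old[210:245,470:500,::-1].copy(),cv2.TM_CCOEFF_NORMED);_,m,_,l=cv2.minMaxLoc(res);print('match',m,np.array(l)+[440,185],'was [470 210]')
E
```

```text
t26.80 [0.4695 0.2653 0.1854] yang 1.6290 tilt [-0.     -0.0003] F [-1.01  0.49 -1.15] M [ 0.07 -0.01  0.02] gap 0.242
[{'rect': [427.5, 135.1, 58.8, 101.9], 'confidence': 0.89}]
remain tool dx 0.4376266672980875 dy 1.062459705393915
front [451.1 171.9]
bend [486.3 225.4]
nose [480.7 240.8]
match 0.9473046064376831 [469 210] was [470 210]
```

The hook patch is where it was after the first lift, within 1 px, so nothing slipped in the grip. Lowering into the forks.

Emit:
servo_tool --motion '[{"claw":255,"delta_pos":[0,0.5,6],"roll":-0.003},{"claw":255,"delta_pos":[0,0.5,12],"roll":0},{"claw":255,"delta_pos":[0,0,18],"roll":0},{"claw":255,"delta_pos":[0,0,18],"roll":0},{"claw":255,"delta_pos":[0,0,18],"roll":0},{"claw":255,"delta_pos":[0,0,18],"roll":0},{"claw":255,"delta_pos":[0,0,15],"roll":0},{"claw":255,"delta_pos":[0,0,10],"roll":0},{"claw":255,"delta_pos":[0,0,5],"roll":0},{"claw":255,"delta_pos":[0,0,0],"roll":0},{"claw":255,"delta_pos":[0,0,0],"roll":0}]'

```text
clock: 27.82
ee_pos: [0.4693, 0.2673, 0.0656]
orientation: [-0.101, 3.14, -0.0]
wrist_force: [0.2, 0.2, -1.3]
finger_gap: 0.244
```

```bash
python3 - <<'E'
from st import *
st()
E
```

```text
t27.82 [0.4693 0.2673 0.0656] yang 1.6348 tilt [ 0.0001 -0.    ] F [ 0.23  0.15 -1.28] M [0.02 0.03 0.02] gap 0.244
```

Emit:
servo_tool --motion '[{"claw":255,"delta_pos":[0,-1,8],"roll":0.003},{"claw":255,"delta_pos":[0,0,8],"roll":0},{"claw":255,"delta_pos":[0,0,8],"roll":0},{"claw":255,"delta_pos":[0,0,6],"roll":0},{"claw":255,"delta_pos":[0,0,5],"roll":0},{"claw":255,"delta_pos":[0,0,4],"roll":0},{"claw":255,"delta_pos":[0,0,3],"roll":0},{"claw":255,"delta_pos":[0,0,2],"roll":0},{"claw":255,"delta_pos":[0,0,2],"roll":0},{"claw":255,"delta_pos":[0,0,1],"roll":0},{"claw":255,"delta_pos":[0,0,1],"roll":0},{"claw":255,"delta_pos":[0,0,0],"roll":0},{"claw":255,"delta_pos":[0,0,0],"roll":0}]'

```text
clock: 28.9
ee_pos: [0.4694, 0.2663, 0.0176]
orientation: [-0.096, 3.14, 0.0]
wrist_force: [-0.8, 0.6, -2.3]
finger_gap: 0.247
```

```bash
python3 - <<'E'
from st import *
st()
E
```

```text
t28.90 [0.4694 0.2663 0.0176] yang 1.6319 tilt [0.0001 0.0001] F [-0.82  0.61 -2.33] M [0.07 0.06 0.  ] gap 0.247
```

Emit:
servo_tool --motion '[{"claw":255,"delta_pos":[0,0,0.5],"roll":0},{"claw":255,"delta_pos":[0,0,0.5],"roll":0},{"claw":255,"delta_pos":[0,0,0],"roll":0}]'

```text
clock: 29.15
ee_pos: [0.4693, 0.2663, 0.0165]
orientation: [-0.096, 3.14, 0.0]
wrist_force: [0.5, 0.2, -2.5]
finger_gap: 0.248
```

Emit:
servo_tool --motion '[{"claw":80,"delta_pos":[0,0,0],"roll":0},{"claw":80,"delta_pos":[0,0,0],"roll":0},{"claw":60,"delta_pos":[0,0,0],"roll":0},{"claw":60,"delta_pos":[0,0,0],"roll":0},{"claw":60,"delta_pos":[0,0,0],"roll":0},{"claw":60,"delta_pos":[0,0,0],"roll":0},{"claw":60,"delta_pos":[0,0,0],"roll":0},{"claw":60,"delta_pos":[0,0,0],"roll":0},{"claw":60,"delta_pos":[0,0,0],"roll":0},{"claw":60,"delta_pos":[0,0,0],"roll":0},{"claw":60,"delta_pos":[0,0,0],"roll":0},{"claw":60,"delta_pos":[0,0,0],"roll":0}]'

```text
clock: 30.15
ee_pos: [0.4693, 0.2663, 0.0165]
orientation: [0.096, -3.14, 0.0]
wrist_force: [0.2, -0.2, 0.1]
finger_gap: 0.764
```

Released. Retreating straight up, then the last picture.

Emit:
servo_tool --motion '[{"claw":60,"delta_pos":[0,0,-5],"roll":0},{"claw":60,"delta_pos":[0,0,-10],"roll":0},{"claw":60,"delta_pos":[0,0,-15],"roll":0},{"claw":60,"delta_pos":[0,0,-20],"roll":0},{"claw":60,"delta_pos":[0,0,-20],"roll":0},{"claw":60,"delta_pos":[0,0,-20],"roll":0},{"claw":60,"delta_pos":[0,0,-20],"roll":0},{"claw":60,"delta_pos":[0,0,-20],"roll":0},{"claw":60,"delta_pos":[0,0,-15],"roll":0},{"claw":60,"delta_pos":[0,0,-8],"roll":0},{"claw":60,"delta_pos":[0,0,0],"roll":0},{"claw":60,"delta_pos":[0,0,0],"roll":0}]'

```text
clock: 31.15
ee_pos: [0.4693, 0.2663, 0.1696]
orientation: [-0.096, 3.14, 0.001]
wrist_force: [0.4, -0.4, 0.4]
finger_gap: 0.763
```

```bash
python3 - <<'E'
from st import *
o,R=st()
a=get_image('top');b=get_image('scene');w=get_image('wrist')
for k in ['rod','tin','candle','scent','spray','bowl','dish']: print(k,[(np.round(r['rect']).tolist(),round(r['confidence'],2)) for r in find_in(k,'scene')[:1]])
print('tab',find_in('tab_top','top')[:1])
A=cv2.resize(a[100:220,300:420],(300,300),interpolation=2);B=cv2.resize(b[185:315,390:490],(300,390),interpolation=2)
W=cv2.resize(w[0:400,200:440],(180,300),interpolation=2)
c=np.zeros((590,800,3),np.uint8);c[:540,:540]=cv2.resize(a[100:220,300:420],(540,540),interpolation=2);c[:338,540:800]=cv2.resize(b[185:315,390:490],(260,338),interpolation=2);c[338:588,580:760]=cv2.resize(w[0:330,200:440],(180,250),interpolation=3)
cv2.imwrite('pics/c9.png',c[:,:,::-1])
for n,p in [('hook',(.23,.07)),('nose',(.23,.034)),('end',(-.12,.081))]: print(n,proj('scene',(.469+p[0]*.998,.2663+p[0]*.061,p[1])),proj('wrist',(.469+p[0]*.998,.2663+p[0]*.061,p[1])))
E
```

```text
t31.15 [0.4693 0.2663 0.1696] yang 1.6320 tilt [0.0003 0.0004] F [ 0.38 -0.36  0.43] M [-0.   -0.01  0.03] gap 0.763
rod [([415.0, 194.0, 50.0, 112.0], 0.79)]
tin [([176.0, 237.0, 35.0, 38.0], 0.6)]
candle [([351.0, 248.0, 32.0, 44.0], 0.74)]
scent [([378.0, 327.0, 22.0, 42.0], 0.93)]
spray [([513.0, 246.0, 34.0, 54.0], 0.58)]
bowl [([74.0, 231.0, 68.0, 44.0], 0.6)]
dish [([186.0, 208.0, 40.0, 31.0], 0.81)]
tab [{'rect': [357.6, 148.6, 8.7, 67.2], 'confidence': 0.53}]
hook [466.08420541 295.70862843] [321.21850179 432.56660951]
nose [462.36030416 309.00211768] [321.21571822 410.96271988]
end [417.40219504 194.12945811] [321.42822445  71.76553105]
```

View pics/c9.png

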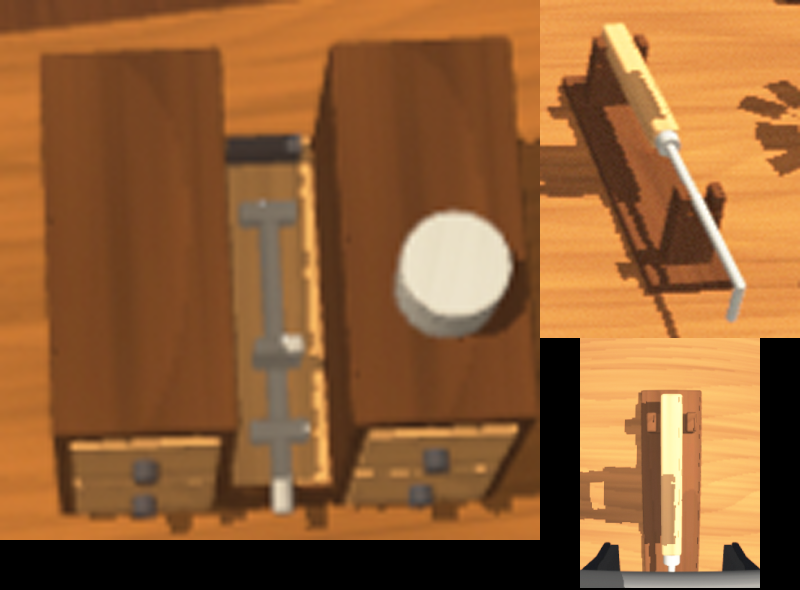

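The last picture shows the tab drawn to about cabinet x = −37 mm (zoomed (278,343)). The rod is back in both forks with its nose down, and the fingers are clear of it. Ornament boxes match the start to within detector noise. Handing in.

```bash
python3 -c "
from h import *
bot.hand_in();print(get_obs()['clock'])"
```

```text
the job is handed in; nothing more can be done
the job is handed in; nothing more can be done
```

The bolt is drawn to its stop and the rod is back in both forks of its rest, released. I handed the job in at about 31 s of the 72 s allowed. The hand-in gives no verdict, so the results below are from my own checks.

- **Grasp:** The first attempt closed on nothing. The fingers shut just above the handle because their visible tips sat about 30 mm higher than the reported tool point. I saw this in the pictures, went about 35 mm lower and gripped properly; the rod had not moved.
- **Pull:** The hook went down behind the tab, clear of it. I drew the bolt back in small steps until it stopped moving, with the tab at about −37 mm. I held it there for about 2 s at 11.7–12.9 N by the wrist sensor, slightly under 13 N for the first second. The highest reading was about 13 N, taken only at the end of each move.
- **Rod at the end:** It lies straight in both forks with the nose down. The hook and handle end are within about 2 px of where they were predicted from the start pose. The open fingers are about 15 cm above it and the force reading is near zero.
- **Bolt and ornaments:** The last top view puts the tab at about −37 mm (limit −31 mm), agreeing with the arm's position. The ornaments' detection boxes match the start to within about 3 px.
- **One disagreement:** While over the well, the scene camera put the hook about 3–6 mm further to the left (+y) than the top camera did. The well left plenty of room, so it did not matter.

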